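# Lift the press plate off the cigar mould with the lifting hook

### The arm

A 7-joint arm with a two-finger parallel gripper is mounted at the origin on the work surface. World frame = base frame: x ahead of the robot, y to its left, z up, the work surface at z = 0. Lengths are in m, angles in rad, forces in N, time in s.
With the tool pointing down it reaches from about 0.425 to 0.925 m from the base axis. Payload 6.8 kg.
Tool frame: the origin (TCP) lies on the front face of the gripper's body, between the roots of the fingers; the fingertips stand 73 mm ahead of it and the grasp point (between the pads) lies 54 mm ahead of it (env.nose_length is the distance from the TCP to the fingertips, in m); z points along the fingers, y is the direction in which the jaws open and shut (so a half turn about z gives the same grasp; the last joint's range is limited). The gripper opens to 85 mm and grips with 20 to 120 N. Pads are 22 mm wide; open, the fingers measure 114 mm over their backs; the gripper's body (76 mm by 85 mm) begins 54 mm behind the grasp point. The pads swing forward as they close: fully open they stand 13 mm farther back than shut.
Start: joints at [-1.36, 0.477, 0.022, 1.555, -0.011, 1.109, -0.083], TCP at [0.212, 0.641, 0.304] pointing down, gripper open.
Joint ranges: [-2.96, 2.96], [-0.34, 2.1], [-1.41, 1.46], [0.24, 2.44], [-1.37, 4.51], [0.17, 1.92], [-2.96, 2.96]. Speed limits (rad/s): [2.39, 2.39, 3.14, 3.14, 3.14, 3.14, 3.14].

### API

Orientations are given as a unit quaternion [w, x, y, z].
In Python, from cell import env, kin, camera, calibration, job gives the robot as it stands. The module is installed in compiled form; this text tells all that it offers. Calls block until the motion is done:
- env.reach(position, orientation): joint-space move of the TCP to a pose.
- env.movel(position, velocity=0.15, rot=None, stop_force=None): straight line of the TCP; rot=None keeps the orientation; velocity is the mean speed in m/s. With stop_force (N) it stops when the force on the tool has changed by that much, and returns True; else False.
- env.goto_joints(angles): joint-space move.
- env.grip(opening, f_grip=None): finger opening in m; f_grip is the grip in N (None keeps the last); returns when the fingers have stopped.
- env.dwell(seconds).
- kin.inverse_kinematics(position, orientation): joint angles nearest the present ones, or None.
- env.get_state(): the state.
- camera(name): name is "scene" or "top" or "wrist"; returns (picture, depth): 400x640x3 uint8, blue, green, red; 400x640 float32, m along the optical axis (not along the pixel's ray), 0 where there is no reading.
- calibration(name): a dict with "fx", "fy", "cx", "cy" (pixels), "k1" (the pictures are not rectified: a ray, as slopes to the right and down, at radius r is drawn at 1 + k1 r^2 times it, then the intrinsics apply), "rvec" (rotation vector, rad) and "tvec" (3), from world to camera coordinates, as OpenCV has them. Camera axes: x right, y down, z forward; pixel columns grow to the right and rows downward; lengths in m; the calibration is good to about 2 mm. A picture is of the moment at which its call begins: read the wrist's pose just before it. calibration takes no time and is no camera call; for the wrist camera it gives the pose at the moment of the call.
A pose or a line that the arm cannot do raises env.PlanningError and nothing moves.
- job.job_done(): hands the job in, once; it reports no verdict.
The state is a dict: "time": time; "qpos": joint angles; "joint_velocities": joint speeds; "joint_torque": joint torques, N m; "tcp_pos": TCP position; "orientation": TCP orientation; "force": force on the tool from outside, world axes, zero at the start; "torque": the same for the moment, N m; "opening": finger opening in m.
Only numpy, scipy, OpenCV 4.12 (cv2) and the standard library are available. Lean on these libraries where they do the work, as an engineer would, in place of code of your own. Each camera call takes 0.05 s, during which the arm holds its last target.

### The job

Take the lifting hook by its wooden handle out of its stand and run its prong through both eyes of the steel press plate that lies on the closed wooden mould. Then lift the plate with the hook straight up, at least 7 cm clear of the mould, and finish while still holding it there, hanging from the hook alone, level and still. Leave everything else on the bench where it is.

Things in the scene. Friction and masses are not known exactly. Their poses are not given: they have to be found in the camera images.
- hook: C-shaped lifting hook, loose, 150 g, upright in the stand's slot (may lean a few degrees), origin 12 mm above the table; lifts straight up. Origin: middle of underside. x: the way the prong points, z up. Steel prong (lower bar) along x, 8 mm thick; 8 mm square spine at x -63 to -55 mm, z 0 to 74 mm; upper bar 8 mm thick, z 62 to 74 mm, wooden handle on top. Throat 54 mm high.
- handle (a point): middle of the hook's dark wooden handle (hook frame 0, 0, 92 mm), a block 50 mm long (x), 16 mm thick (y), 36 mm high (z 74 to 110 mm of the hook). Grasp it from above across its thickness.
- prong_tip (a point): free rounded end of the prong, on its axis (hook frame 60, 0, 4 mm); the prong is round, 8 mm thick, straight along the hook's x
- prong_root (a point): other end of the prong, where it meets the spine (hook frame -55, 0, 4 mm)
- plate: dark steel press plate, 140 (x) by 80 (y) by 6 mm, loose, 0.4 to 0.65 kg, flat on the mould. Origin: centre of underside. Two upright lugs (the eyes) at x = -30 and +30 mm, each 6 mm thick (x), 34 mm wide (y), up to z = 65 mm, with a round 20 mm hole along x centred at y = 0, z = 48 mm. The prong may enter from either end.
- eye_mid (a point): midway between the two holes, on their common axis (plate frame 0, 0, 48 mm; same axes as the plate). Lifted, the lugs hang on the prong: the plate hangs level if the prong is level and in the middle of the holes (in y) and the handle is over this point.
- mould: closed wooden mould under the plate, a block 240 (x) by 110 (y) by 50 mm high, fixed. Origin: centre of underside, on the table. Its long axis runs roughly across the bench, like the eyes' axis and the stand's slot. Mould and stand change sides (left, right) from run to run.
- stand: wooden stand of the hook, fixed: base 150 (x) by 70 (y) by 12 mm with two walls 116 mm long and 10 mm thick, up to z = 46 mm, that leave a 10 mm slot along x for the prong. Origin: centre of its underside.
- pot: bystander, to be left alone: round lidded glue pot, 44 mm across, 50 mm high; origin at the centre of its underside
- gauge: bystander, to be left alone: flat wooden gauge with four round holes, 170 x 60 x 12 mm; origin at the centre of its underside
- weight: bystander, to be left alone: plain round steel weight with a knob, 68 mm across, 42 mm high; origin at the centre of its underside
- tin: bystander, to be left alone: plain round tin, 68 mm across, 55 mm high; origin at the centre of its underside
- blank: bystander, to be left alone: flat steel plate WITHOUT eyes, 80 x 140 x 6 mm, lying on the table; origin at the centre of its underside
- brush: bystander, to be left alone: brush, 170 mm long

How it is judged:
On the way, in this order (a step that is already met when the one before it is completed fails the run):
1. the hook is lifted out of its stand, held in the fingers (contact force between hook and stand below 0.05 N and height (world z) of prong_tip above 0.045 m and contact force between the fingers and hook above 1 N), for 0.2 s.
2. the prong runs through both eyes while the plate still lies on the mould (((x of prong_tip in the frame of eye_mid above 0.034 m and x of prong_root in the frame of eye_mid below -0.028 m) or (x of prong_tip in the frame of eye_mid below -0.034 m and x of prong_root in the frame of eye_mid above 0.028 m)) and y of prong_tip in the frame of eye_mid between -0.016 and 0.016 m and z of prong_tip in the frame of eye_mid between -0.016 and 0.016 m and y of prong_root in the frame of eye_mid between -0.016 and 0.016 m and z of prong_root in the frame of eye_mid between -0.016 and 0.016 m and z of plate in the frame of mould below 0.06 m), for 0.1 s.
At the end, for the whole second after the job is handed in: Prong through both eyes; plate hanging from the held hook alone, untouched by the robot, underside at least 60 mm above the mould's top, within 100 mm of the mould's centre in plan, tilted under 8 degrees, slower than 30 mm/s and 0.25 rad/s (((x of prong_tip in the frame of eye_mid above 0.034 m and x of prong_root in the frame of eye_mid below -0.028 m) or (x of prong_tip in the frame of eye_mid below -0.034 m and x of prong_root in the frame of eye_mid above 0.028 m)) and y of prong_tip in the frame of eye_mid between -0.016 and 0.016 m and z of prong_tip in the frame of eye_mid between -0.016 and 0.016 m and y of prong_root in the frame of eye_mid between -0.016 and 0.016 m and z of prong_root in the frame of eye_mid between -0.016 and 0.016 m and z of plate in the frame of mould above 0.11 m and horizontal distance between plate and mould below 0.1 m and angle between plate's own z axis and vertical below 0.14 rad and linear speed of plate below 0.03 m/s and angular speed of plate below 0.25 rad/s and contact force between hook and plate above 2 N and contact force between the fingers and hook above 1 N and contact force between each of the arm, the fingers and plate below 0.1 N and contact force between plate and mould below 0.05 N); the arm keeps its last pose, push and grip.
It fails at once if a bystander is moved by more than 20 mm (distance of any of pot, gauge, weight, tin, blank, brush from where it was at the start of the episode above 0.02 m).
It also fails if it takes over 54 s, if anything falls off the work surface, if the arm or the gripper's body presses on something with over 40 N, if the wrist force passes 120 N, or if a joint passes its speed limit or range.

## Working session

There is one attempt and no reset: what is moved stays moved. The work goes in short steps, each a Python script; the robot and the scene stay as the last script left them, time stands still between calls to the robot, and variables do not carry over. Pictures are saved under pics/ and viewed, and the job is handed in when it is done.

```bash
mkdir -p pics
python3 - <<'E'
from cell import env,camera,calibration
import cv2,numpy as np
for n in ("scene","top"):
    p,d=camera(n); cv2.imwrite(f"pics/{n}0.png",p); np.save(f"pics/{n}0.npy",d); print(n,calibration(n))
s=env.get_state();print(s['time'],s['tcp_pos'],s['orientation'],s['force'])
E
```

```text
scene {'fx': 362.47536003677993, 'fy': 362.47536003677993, 'cx': 325.6947434023994, 'cy': 199.35639511130978, 'k1': -0.032406541613138266, 'rvec': array([ 1.94366823,  1.20571411, -0.58804828]), 'tvec': array([-0.25538209, -0.24800342,  1.49954527])}
top {'fx': 516.8691873286871, 'fy': 516.8691873286871, 'cx': 321.71678445886346, 'cy': 198.54916217939086, 'k1': 0.038781104742697185, 'rvec': array([ 2.1670921 , -2.10293086,  0.18581098]), 'tvec': array([-0.03033531,  0.57689   ,  1.70833368])}
0.1 [0.21144347 0.64058338 0.30301878] [-7.04707447e-05  1.58730010e-01  9.87321682e-01 -8.21706006e-04] [ 0.21151174 -0.56754106 -0.36078032]
```

View pics/scene0.png

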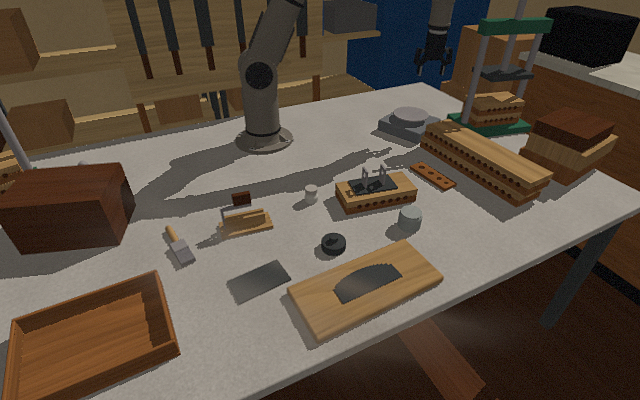

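View pics/top0.png

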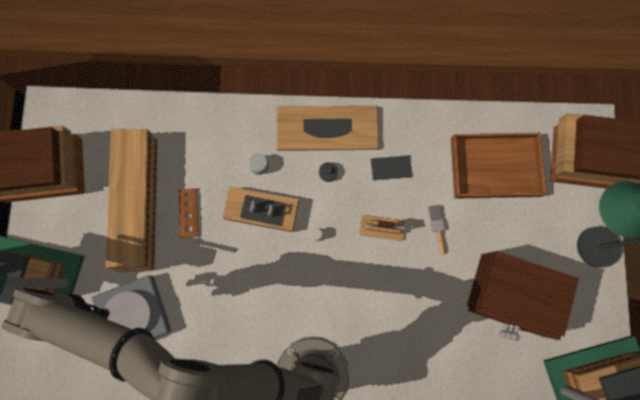

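The top view shows the stand and hook near (383,227), on the robot's right, and the mould and plate near (262,208). I'll enlarge both.

```bash
cat > h.py <<'E'
import numpy as np,cv2
from scipy.spatial.transform import Rotation as R
def ray(c,u,v):
    x=(np.asarray(u,float)-c['cx'])/c['fx']; y=(np.asarray(v,float)-c['cy'])/c['fy']
    a,b=x.copy(),y.copy()
    for _ in range(20):
        s=1+c['k1']*(a*a+b*b); a,b=x/s,y/s
    return np.stack([a,b,np.ones_like(a)],-1)
def RT(c): return R.from_rotvec(c['rvec']).as_matrix(),np.asarray(c['tvec'])
def atz(c,u,v,z):
    M,t=RT(c); o=-M.T@t; d=ray(c,u,v)@M
    return o+d*((z-o[2])/d[...,2])[...,None]
def cloud(c,dep,box):
    u0,v0,u1,v1=box; V,U=np.mgrid[v0:v1,u0:u1]
    d=dep[v0:v1,u0:u1]; P=ray(c,U,V)*d[...,None]; M,t=RT(c)
    return (P-t)@M, d>0
def proj(c,p):
    M,t=RT(c); q=np.atleast_2d(p)@M.T+t; a=q[:,0]/q[:,2];b=q[:,1]/q[:,2]; s=1+c['k1']*(a*a+b*b)
    return np.stack([c['fx']*a*s+c['cx'],c['fy']*b*s+c['cy']],-1)
E
python3 - <<'E'
import cv2
p=cv2.imread('pics/top0.png')
for n,(a,b,c,d) in dict(st=(350,205,430,255),mo=(215,175,310,240)).items():
    cv2.imwrite(f'pics/top0_{n}.png',cv2.resize(p[b:d,a:c],None,fx=8,fy=8,interpolation=cv2.INTER_CUBIC))
E
python3 - <<'E'
from h import *
from cell import calibration
d=np.load('pics/top0.npy');c=calibration('top')
for box,zr in [((350,205,430,255),[(.03,.055),(.075,.14)]),((215,175,310,240),[(.04,.053),(.1,.13)])]:
    P,ok=cloud(c,d,box)
    for lo,hi in zr:
        m=ok&(P[...,2]>lo)&(P[...,2]<hi); q=P[m]
        if len(q)>4:
            r=cv2.minAreaRect(q[:,:2].astype(np.float32)*1000); print(box,lo,hi,len(q),r,q.mean(0),np.median(q[:,2]))
E
```

```text
(350, 205, 430, 255) 0.03 0.055 163 ((489.7518310546875, -223.508056640625), (118.34226989746094, 30.233732223510742), 84.05643463134766) [ 0.4863468  -0.2158302   0.04352358] 0.04390029728060632
(350, 205, 430, 255) 0.075 0.14 127 ((488.401123046875, -240.58261108398438), (86.8037109375, 16.61684799194336), 86.01656341552734) [ 0.48787258 -0.23110431  0.10925399] 0.11666022649839103
(215, 175, 310, 240) 0.04 0.053 1243 ((538.4673461914062, 194.9512481689453), (239.96017456054688, 110.92124938964844), 81.07841491699219) [0.53854168 0.19570004 0.04855228] 0.04904894497476452
(215, 175, 310, 240) 0.1 0.13 49 ((529.9437255859375, 186.62451171875), (66.94378662109375, 32.579036712646484), 79.54613494873047) [0.53054765 0.18654863 0.11324192] 0.11300291392881039
```

Run:
```python
import cv2,numpy as np
a=cv2.imread('pics/top0_st.png');b=cv2.imread('pics/top0_mo.png')
print(a.shape,b.shape)
```

```text
(400, 640, 3) (520, 760, 3)
```

View pics/top0_st.png

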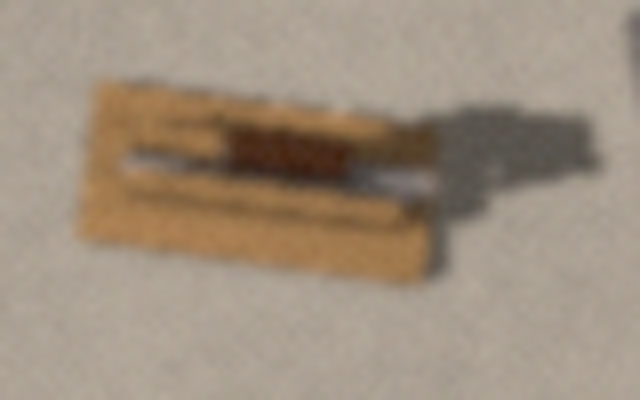

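View pics/top0_mo.png

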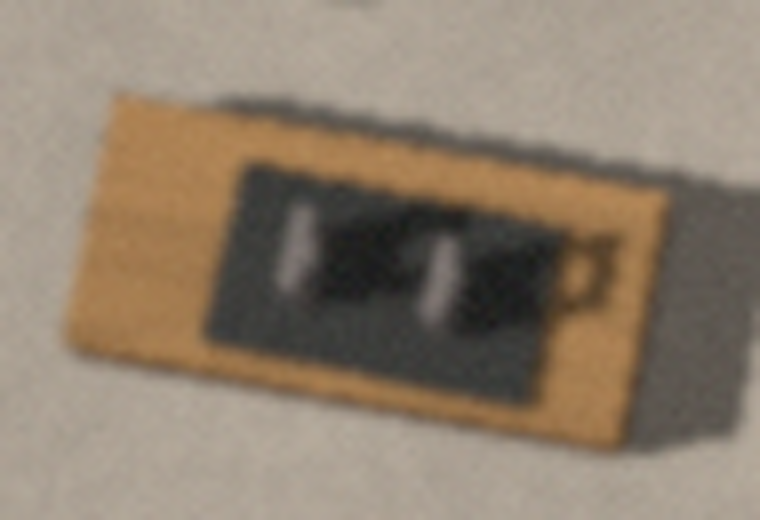

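The bright low end of the hook is at the left and the wider high end at the right, so the prong points toward +y, at the mould. Next I'll take wrist looks over the mould and then the stand.

```bash
cat >> h.py <<'E'
def quat(yawdeg):
    a=np.radians(yawdeg)/2; return [0,float(np.cos(a)),float(np.sin(a)),0]
E
python3 - <<'E'
from cell import env,camera,calibration,kin
from h import *
import pickle
print(env.nose_length)
for n,pos,psi in (("mo",[0.52,0.19,0.36],82),("st",[0.48,-0.22,0.34],85)):
    env.reach(pos,quat(psi)); env.dwell(0.3)
    s=env.get_state(); c=calibration("wrist"); p,d=camera("wrist")
    cv2.imwrite(f"pics/w_{n}.png",p); np.save(f"pics/w_{n}.npy",d); pickle.dump(c,open(f"pics/w_{n}.pkl","wb"))
    M,t=RT(c); print(n,s['time'],s['tcp_pos'],s['qpos'].round(2) if hasattr(s['qpos'],'round') else s['qpos'],-M.T@t,M[2])
E
```

```text
0.0726
mo 2.3833 [0.5199189  0.19042893 0.35993446] [-0.92  0.24  0.55  1.81 -0.14  1.13 -0.46] [0.53110211 0.27272723 0.42953627] [-0.04590755 -0.32012644 -0.94626189]
st 4.2583 [ 0.48033176 -0.21944812  0.33998011] [-0.45  0.27  0.93  1.91 -0.25  1.08  0.49] [ 0.48712713 -0.13666848  0.40961033] [-0.02891408 -0.32192049 -0.94632509]
```

View pics/w_mo.png

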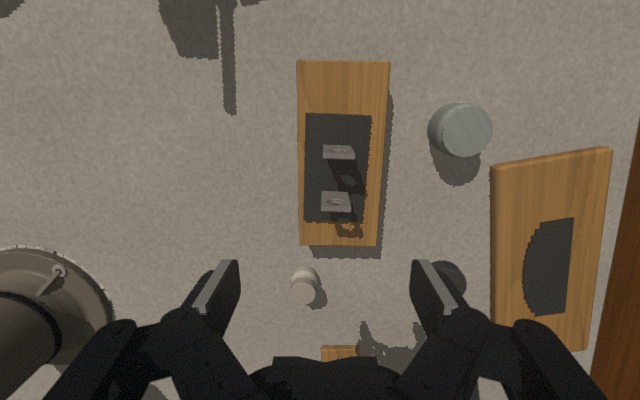

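View pics/w_st.png

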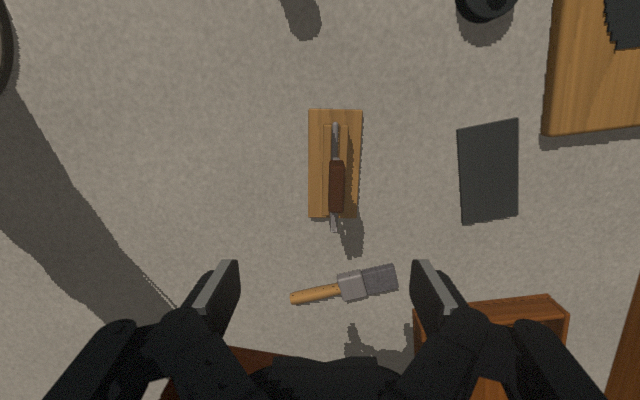

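The wrist views show the handle at (336,187) with the prong tip at (336,125), and the lugs at (338,152) and (335,202). Now to measure them.

Run:
```python
from h import *
import pickle
def fit(n,box,lo,hi,hsv=None):
    c=pickle.load(open(f"pics/w_{n}.pkl","rb"));d=np.load(f"pics/w_{n}.npy")
    P,ok=cloud(c,d,box); m=ok&(P[...,2]>lo)&(P[...,2]<hi); q=P[m]
    (cx,cy),(w,h),a=cv2.minAreaRect((q[:,:2]*1000).astype(np.float32))
    e=np.linalg.eigh(np.cov(q[:,:2].T))[1][:,1]; ang=np.degrees(np.arctan2(e[1],e[0]))%180
    print(n,lo,hi,len(q),'rect',np.round((cx,cy,w,h,a),1),'pca',ang.round(2),'mean',(q.mean(0)*1000).round(1),'zmed',np.median(q[:,2]).round(4))
fit('mo',(290,50,395,255),.04,.053)
fit('mo',(300,105,375,230),.0535,.06)
fit('mo',(315,140,360,170),.1,.13)
fit('mo',(315,185,355,215),.1,.13)
fit('mo',(315,140,360,215),.1,.13)
fit('st',(300,100,370,225),.04,.052)
fit('st',(300,100,370,225),.006,.016)
fit('st',(300,100,370,240),.112,.135)
fit('st',(300,100,370,245),.078,.092)
for n,b in (('mo',(285,50,405,260)),('st',(295,95,375,250))):
    p=cv2.imread(f'pics/w_{n}.png')[b[1]:b[3],b[0]:b[2]]; k=600/p.shape[0]
    cv2.imwrite(f'pics/w_{n}_z.png',cv2.resize(p,None,fx=k,fy=k,interpolation=cv2.INTER_CUBIC))
```

```text
mo 0.04 0.053 9161 rect [539.9 193.6 239.6 110.2  81.1] pca 82.81 mean [547.9 218.4  49.5] zmed 0.0495
mo 0.0535 0.06 5726 rect [532.2 184.7 139.8  80.   79.8] pca 79.32 mean [533.  192.   55.6] zmed 0.0556
mo 0.1 0.13 235 rect [537.6 214.2   6.3  33.2  79.6] pca 169.75 mean [537.7 214.8 113.1] zmed 0.1144
mo 0.1 0.13 238 rect [527.  155.2   6.9  33.4  80.3] pca 169.39 mean [527.  156.2 112.4] zmed 0.1139
mo 0.1 0.13 473 rect [532.3 184.6  66.4  33.4  79.7] pca 79.74 mean [532.3 185.3 112.8] zmed 0.1142
st 0.04 0.052 1025 rect [ 491.3 -224.6  115.6   30.1   83.8] pca 79.27 mean [ 490.  -212.    45.3] zmed 0.0453
st 0.006 0.016 3413 rect [ 491.6 -224.7  150.1   69.8   84. ] pca 83.1 mean [ 491.5 -213.6   11.5] zmed 0.0115
st 0.112 0.135 766 rect [ 491.4 -224.    49.4   16.    83.8] pca 84.01 mean [ 491.4 -222.4  120.9] zmed 0.1212
st 0.078 0.092 150 rect [ 487.8 -242.6   86.8   13.4   82.2] pca 84.19 mean [ 486.9 -264.7   85.5] zmed 0.0855
```

View pics/w_st_z.png

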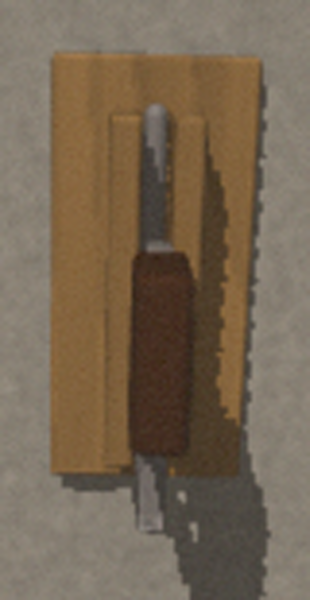

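View pics/w_mo_z.png

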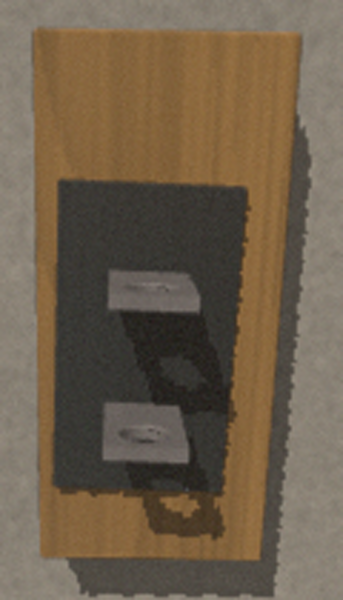

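Every size matches the given data: handle 49×16 mm, plate 140×80 mm, lugs 33 mm wide and 60 mm apart. The poses are:
- **Handle:** (0.4914, -0.224), yaw 84°, with no noticeable lean.
- **Eye midpoint:** (0.5322, 0.1846), yaw 79.7°, height 0.098.

Next I'll grasp the hook, lift it and move it to the pre-insertion pose.

Run:
```python
from cell import env,camera,calibration
from h import *
import pickle
g=[.4914,-.2240]
env.reach([*g,.25],quat(84))
r=env.movel([*g,.158],0.1,stop_force=8); print('touch',r,env.get_state()['tcp_pos'],env.get_state()['orientation'])
env.grip(0.0,100); s=env.get_state(); print('opening',s['opening'],s['force'],s['tcp_pos'])
r=env.movel([*g,.17],0.04); print(env.get_state()['force'])
env.movel([*g,.24],0.1); env.dwell(.3)
s=env.get_state();print(s['time'],s['force'],s['opening'])
a=np.radians(79.7); e=np.array([.5322,.1846])
p=e-.125*np.array([np.cos(a),np.sin(a)])
env.movel([*p,.24],0.15,rot=quat(79.7)); env.dwell(.4)
s=env.get_state();c=calibration('wrist');im,d=camera('wrist')
cv2.imwrite('pics/w_pre.png',im);np.save('pics/w_pre.npy',d);pickle.dump(c,open('pics/w_pre.pkl','wb'))
print(s['time'],s['tcp_pos'],s['orientation'],s['opening'])
im,d=camera('scene');cv2.imwrite('pics/s_pre.png',cv2.resize(im[120:260,180:440],None,fx=3,fy=3,interpolation=cv2.INTER_CUBIC))
```

```text
touch False [ 0.49175249 -0.22428881  0.15855077] [4.83548366e-04 7.43190411e-01 6.69079754e-01 2.49164058e-04]
opening 0.015066915050849882 [0.33639803 1.56762801 3.69220106] [ 0.49165289 -0.22402134  0.15827335]
[ 0.28946545  0.50833175 -0.98952751]
8.0667 [-0.68152152  0.86831851  0.50410954] 0.014740007877924325
10.525 [0.50983919 0.06148831 0.23999647] [-1.08827847e-05  7.67802746e-01  6.40686307e-01 -1.20002434e-05] 0.015032640741809159
```

View pics/w_pre.png

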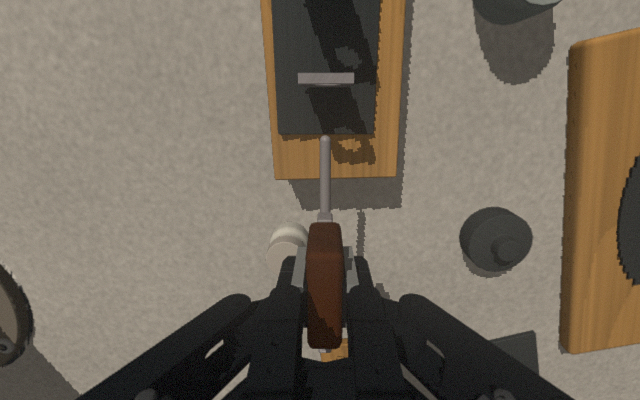

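View pics/s_pre.png

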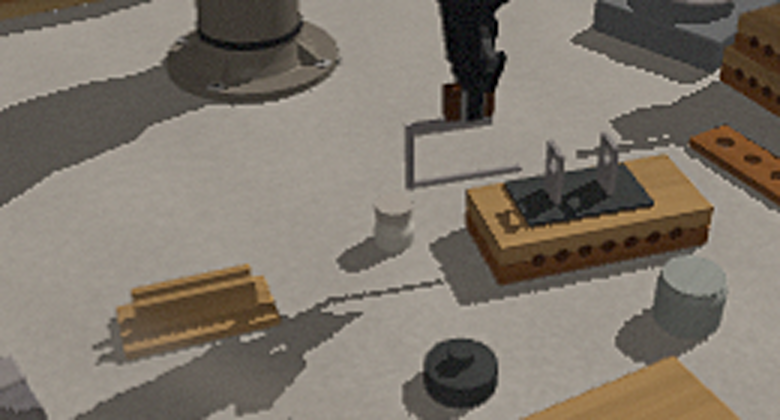

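The hook is held and clear of the stand. The prong runs from (325,138) to (325,210), and the near lug's top is at (326,78). I'll measure the prong against the lug before inserting.

Run:
```python
from h import *
import pickle
c=pickle.load(open("pics/w_pre.pkl","rb"));d=np.load("pics/w_pre.npy")
a=np.radians(79.7);ex=np.array([np.cos(a),np.sin(a)]);ey=np.array([-ex[1],ex[0]]);e=np.array([.5322,.1846])
def rel(q): w=q[:,:2]-e; return np.c_[w@ex,w@ey,q[:,2]]*1000
P,ok=cloud(c,d,(312,130,338,212)); q=rel(P[ok&(P[...,2]>.075)&(P[...,2]<.125)])
print(len(q),q.min(0),q.max(0))
for x0 in range(-120,-55,8):
    m=(q[:,0]>=x0)&(q[:,0]<x0+8)
    if m.sum()>5: print(x0+4,'y',np.percentile(q[m,1],[5,50,95]).round(1),'ztop',np.percentile(q[m,2],[50,95]).round(1))
P,ok=cloud(c,d,(290,60,362,90)); q=rel(P[ok&(P[...,2]>.095)&(P[...,2]<.125)])
print('lug',len(q),q.min(0).round(1),q.max(0).round(1),np.median(q,0).round(1))
P,ok=cloud(c,d,(300,215,350,350)); q=rel(P[ok&(P[...,2]>.18)&(P[...,2]<.215)])
for x0 in range(-155,-90,10):
    m=(q[:,0]>=x0)&(q[:,0]<x0+10)
    if m.sum()>5: print('handle',x0+5,np.percentile(q[m,1],[5,50,95]).round(1),np.median(q[m,2]).round(1))
```

```text
830 [-122.75708973   -3.67310915   96.10643301] [-66.04075102   3.90127163 102.86074574]
-116 y [-3.6  0.1  3.8] ztop [100.6 102. ]
-108 y [-3.6  0.1  3.8] ztop [100.3 102. ]
-100 y [-3.5  0.1  3.7] ztop [100.5 101.9]
-92 y [-3.5  0.1  3.7] ztop [100.6 101.9]
-84 y [-3.5  0.1  3.7] ztop [100.5 102.1]
-76 y [-3.4  0.1  3.6] ztop [100.6 102. ]
-68 y [-3.4  0.1  3.6] ztop [100.4 102.1]
lug 637 [-33.1 -17.1  97.7] [-27.4  16.6 117. ] [-3.030e+01  1.000e-01  1.145e+02]
handle -150 [-6.1  0.7  7.5] 203.0
handle -140 [-6.5  0.7  7.9] 203.2
handle -130 [-8.6  0.7  9.5] 203.4
handle -120 [-8.8  0.6  9.6] 203.4
handle -110 [-9.9  0.2 10.7] 202.8
handle -100 [-6.4  0.6  7.2] 197.1
```

The prong is straight, level and centred on the eye axis, with the tip at x −66 mm, y 0.1 mm and its top at z 102 mm. I'll insert it guarded by the stop force.

Run:
```python
from cell import env,camera
from h import *
a=np.radians(79.7);ex=np.array([np.cos(a),np.sin(a)]);e=np.array([.5322,.1846])+.001*ex
r=env.movel([*e,.24],0.06,stop_force=5); env.dwell(.4)
s=env.get_state();print(r,s['time'],s['tcp_pos'],s['force'],s['torque'])
im,d=camera('scene');cv2.imwrite('pics/s_in.png',cv2.resize(im[120:260,260:460],None,fx=4,fy=4,interpolation=cv2.INTER_CUBIC))
im,d=camera('wrist');cv2.imwrite('pics/w_in.png',im)
```

```text
False 13.275 [0.53236736 0.18554293 0.23999424] [-0.45755076  0.11059089 -2.02814442] [0.01681911 0.02014201 0.02280317]
```

View pics/s_in.png

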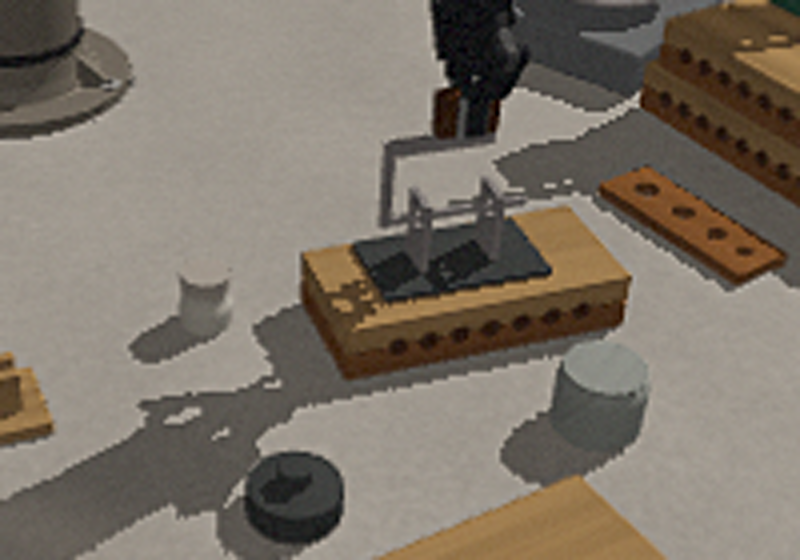

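View pics/w_in.png

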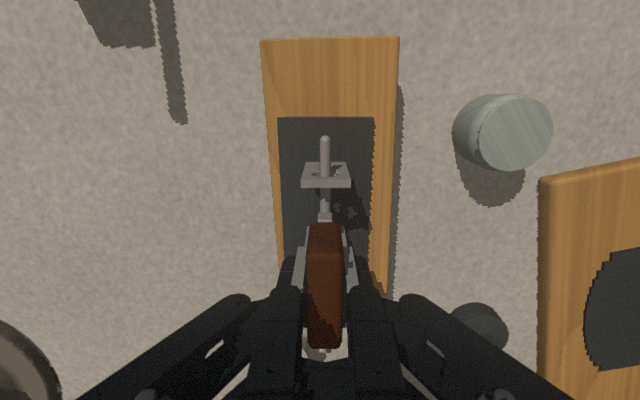

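The prong passes through both lugs, with its tip at (325,138) beyond the far lug at (325,175). The plate hasn't moved. Now a slow straight lift.

Run:
```python
from cell import env,camera,calibration
from h import *
import pickle
s=env.get_state();p=np.array(s['tcp_pos']);x,y=p[0],p[1]
env.movel([x,y,.252],0.02); print(env.get_state()['force'])
env.movel([x,y,.337],0.05); env.dwell(1.5)
s=env.get_state();print(s['time'],s['tcp_pos'],s['force'],s['torque'],s['opening'])
c=calibration('wrist')
im,d=camera('wrist');cv2.imwrite('pics/w_up.png',im);np.save('pics/w_up.npy',d);pickle.dump(c,open('pics/w_up.pkl','wb'))
im,d=camera('scene');cv2.imwrite('pics/s_up.png',cv2.resize(im[100:240,260:460],None,fx=4,fy=4,interpolation=cv2.INTER_CUBIC))
np.save('pics/s_up.npy',d)
im2,_=camera('top');cv2.imwrite('pics/t_up.png',im2)
c=pickle.load(open('pics/w_up.pkl','rb'));dw=np.load('pics/w_up.npy')
P,ok=cloud(c,dw,(240,80,400,300)); m=ok&(P[...,2]>.13)&(P[...,2]<.165); q=P[m]
A=np.c_[q[:,:2]-q[:,:2].mean(0),np.ones(len(q))]; k=np.ones(len(q),bool)
for _ in range(5):
    f=np.linalg.lstsq(A[k],q[k,2],rcond=None)[0]; r=q[:,2]-A@f; k=abs(r)<.003
print('plate pts',k.sum(),'z',f[2],'tilt deg',np.degrees(np.hypot(*f[:2])),q[k].mean(0),q[k].min(0),q[k].max(0))
```

```text
[ 0.30462008 -0.1093917  -6.44495302]
17.475 [0.53236304 0.18559667 0.33699106] [ 0.92820714 -0.01016394 -6.78049098] [ 0.05510106  0.01905489 -0.02541722] 0.015155322918919687
plate pts 8988 z 0.14602437694385545 tilt deg 0.7156748161039359 [0.53460959 0.20118422 0.14602406] [0.48201748 0.11337135 0.14304734] [0.58274516 0.260206   0.14910029]
```

View pics/s_up.png

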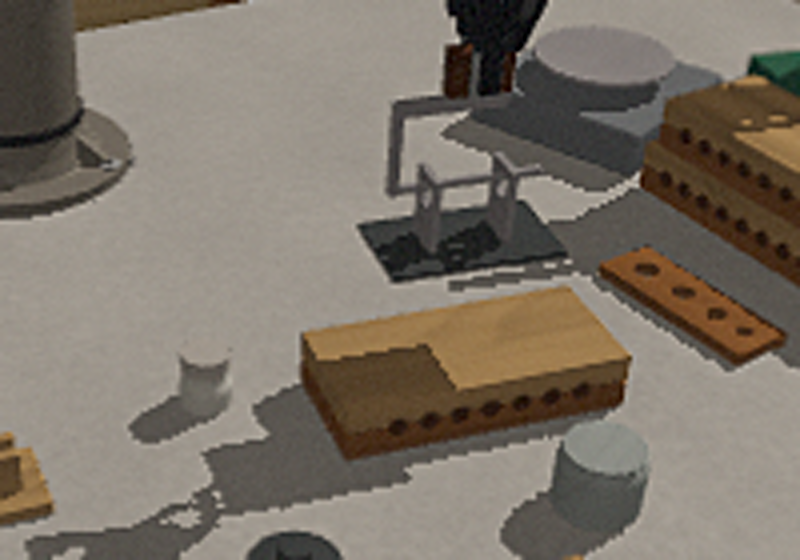

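View pics/w_up.png

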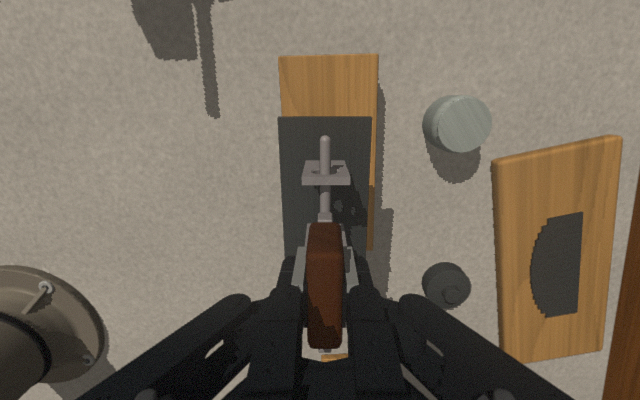

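The plate hangs with its underside at about 0.14 m, 90 mm above the mould, tilted 0.7°. I'll do one stillness check before handing in.

Run:
```python
from cell import env,camera,calibration,job
from h import *
R0=[]
for i in range(3):
    env.dwell(.4); c=calibration('wrist'); im,d=camera('wrist')
    P,ok=cloud(c,d,(270,110,380,250)); q=P[ok&(P[...,2]>.135)&(P[...,2]<.155)]
    f=np.linalg.lstsq(np.c_[q[:,:2]-q[:,:2].mean(0),np.ones(len(q))],q[:,2],rcond=None)[0]
    R0.append([*q.mean(0),*np.degrees(f[:2])]); s=env.get_state(); print(np.round(R0[-1],4),s['force'],s['time'])
R0=np.array(R0)
if np.ptp(R0[:,:3],0).max()<.003 and np.ptp(R0[:,3:],0).max()<1: job.job_done(); print('handed in')
```

```text
[ 0.5347  0.2025  0.1461 -0.6874  0.0826] [-0.112243   -0.78141439 -6.50429005] 18.075
[ 0.5348  0.2026  0.146  -0.7     0.0692] [ 0.08347142  0.47512748 -6.22392025] 18.525
[ 0.5348  0.2025  0.146  -0.6673  0.0622] [ 0.99097576  0.50036791 -6.57304058] 18.975
the job is handed in; nothing more can be done
handed in
```

I took the hook from its stand by the handle, ran the prong through both eyes along their axis, and lifted the plate straight up. I handed the job in at about 19 s with the plate still hanging from the held hook; no verdict is reported.

- **Before insertion:** the prong measured level and about 0.1 mm off the eye axis. The insertion ended without tripping the force stop.
- **Lifted:** the plate's underside is about 90 mm above the mould, tilted about 0.7°. Three depth measurements over 0.9 s agreed to within about 0.1 mm, so it is still. The wrist force settled near 6.5 N down, against about 2 N before the lift.
- **Bystanders:** none looked disturbed in the pictures, but I did not measure their positions.

No check failed or disagreed.

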